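# Close and pin a vial clamp, then hold it squeezed shut

### The job

Shut the clamp round the vial that stands in it: swing the open half fully home, then take the steel locking pin from its parking block and push it down through the two aligned holes until its collar sits on the clamp. Finish with the gripper squeezing the clamp's two upright lugs together, pin and vial left in place, and keep holding that squeeze: do not let go at the end. Do not disturb the other things on the bench.

Things in the scene. Friction and masses are not known exactly. Their poses are not given: they have to be found in the camera images.
- clamp: Two-half aluminium vial clamp on a fixed plate (x -60..60, y -110..65, top 12 mm up). Origin on the bench below the pocket's axis. Fixed half at +x, swinging half at -x, 46 mm high; shut, they meet at x = 0, backs at x +-24. Vertical hinge axis: x 0, y +35 mm. At the -y end each half has a 10 mm thick ear with an 11 mm vertical hole; swinging ear (top 54 mm up) over fixed ear (top 42 mm up).
- swing_half (a joint): Angle of the swinging half about the vertical hinge, rad: 0 = shut against its stop; positive = open, its free end towards the clamp's -x. Starts 0.7 to 1.2 open. Light friction hinge (about 0.03 N m): it stays where it is left. It shuts anticlockwise seen from above.
- fixed_lug (a point): Upright lug on the fixed half, 10 (x) x 20 (y) x 44 (z) mm. Origin at its centre: x +9, y -40, z +66 mm in the clamp's frame, axes as the clamp's; top 88 mm up. Above 54 mm the lugs have only the vial's cap (to 60 mm up) and the pin beside them.
- swing_lug (a point): Equal lug on the swinging half, origin at its centre, 66 mm up; in the half's axes (the clamp's when shut) 9 mm to -x and 75 mm to -y of the hinge axis, so x -9, y -40 mm when shut. Push its outer (-x) face to shut the clamp. Shut, the lugs measure 28 mm over their outer faces, with an 8 mm gap between.
- pin_hole (a point): Centre of the mouth of the swinging half's hole as it will be when shut: x 0, y -75, z +54 mm in the clamp's frame; fixed to the plate. The way down through both ears is 22 mm; the pin's tip then stands 8 mm clear of the plate.
- pocket (a point): Point on the pocket's axis, 36 mm up, 24 mm above the plate; the vial stands there.
- vial: Glass sample vial with a white cap, 22 mm diameter, 48 mm high, origin at the centre of its underside; stands loose in the clamp's pocket on the plate.
- pin_handle (a point): Centre of the handle of the loose upright steel pin, 35 to 70 g. Handle 14 mm diameter, from 20 mm below this point to 22 mm above. Collar 20 mm diameter, 5 mm thick, its underside 27 mm below this point; under it the 8 mm shank, 34 mm long, its last 8 mm tapered to a 3 mm tip.
- pin_shoulder (a point): Point on the pin's axis at the underside of the collar, 34 mm above the tip. z along the pin, up.
- pin_stand: Fixed grey parking block, 56 x 56 x 40 mm, origin at the centre of its underside; an 11 mm hole runs down its middle, in which the pin stands with its collar on the top.
- tweezers: Bystander: steel tweezers lying flat, 122 mm long, 8 mm high.
- cup_a: Bystander: sample cup, 55 mm wide, 58 mm high; origin under its centre.
- vial_b: Bystander: vial, 22 mm wide, 48 mm high; origin under its centre.
- vial_d: Bystander: vial, 22 mm wide, 48 mm high; origin under its centre.
- box_fuse: Bystander: small carton, 40 x 60 x 22 mm; origin under its centre.
- tape_roll: Bystander: tape roll lying flat, 52 mm wide, 19 mm high; origin under its centre.

How it is judged (in metres and radians):
On the way, in this order (a step that is already met when the one before it is completed fails the run):
1. the swinging half is home against its stop (value of joint swing_half below 0.02 rad), for 0.2 s.
2. the pin is through both ears, its collar on the clamp (value of joint swing_half below 0.04 rad and z of pin_shoulder in the frame of pin_hole between -0.003 and 0.003 m and horizontal distance between pin_shoulder and pin_hole below 0.004 m and angle between pin_shoulder's own z axis and vertical below 0.15 rad), for 0.2 s.
3. the gripper squeezes the two lugs together (value of joint swing_half below 0.02 rad and contact force between the fingers and fixed_lug_body above 3 N and contact force between the fingers and swing_lug_body above 3 N), for 0.2 s.
At the end, for the whole second after the job is handed in: The swinging half is shut (under 0.02 rad); the pin stands in both holes, its collar within 3 mm of the ear's top, 4 mm of the hole's axis and 0.15 rad of upright; the vial stands on the plate in its pocket (within 5 mm and 0.15 rad); the fingers still press each of the two lugs with more than 3 N (all of step 3 and z of pin_shoulder in the frame of pin_hole between -0.003 and 0.003 m and horizontal distance between pin_shoulder and pin_hole below 0.004 m and angle between each of pin_shoulder, vial's own z axis and vertical below 0.15 rad and horizontal distance between vial and pocket below 0.005 m and z of vial in the frame of clamp below 0.02 m); the arm keeps its last pose, push and grip.
It fails at once if a bystander is moved by more than 20 mm (distance of any of tweezers, cup_a, vial_b, vial_d, box_fuse, tape_roll from where it was at the start of the episode above 0.02 m).
It fails at once if the vial is tipped (angle between vial's own z axis and vertical above 0.5 rad).
It also fails if it takes over 58 s, if anything falls off the work surface, if the arm or the gripper's body presses on something with over 40 N, if the wrist force passes 120 N, or if a joint passes its speed limit or range.

### The arm

A 6-joint arm with a two-finger parallel gripper is mounted at the origin on a cart in front of the work surface, level with it; the furniture and walls round the work are solid. World frame = base frame: x ahead of the robot, y to its left, z up, the work surface at z = 0. Lengths are in mm, angles in rad, forces in N, time in s.
With the tool pointing down it reaches from about 350 to 975 mm from the base axis. Payload 7.1 kg.
Tool frame: the origin (TCP) lies midway between the tips of the shut fingers; the grasp point (between the pads) lies 19 mm behind it; z points along the fingers, y is the line along which they close (so a half turn about z gives the same grasp; the last joint's range is limited). The gripper opens to 88 mm and grips with 3 to 60 N. Pads are 20 mm wide; open, the fingers measure 115 mm over their backs; the gripper's body (75 mm by 178 mm) begins 61 mm behind the grasp point.
Start: joints at [1.195, 0.423, 1.63, -0, 1.089, -0.019], TCP at [218.266, 585.632, 222.675] pointing down, gripper open.
Joint ranges: [-3, 3], [-0.9, 2.11], [0.09, 2.58], [-1.31, 4.45], [0.11, 2.69], [-2.54, 2.54]. Speed limits (rad/s): [2.39, 2.39, 3.01, 3.14, 3.14, 3.14].

### API

Orientations are given as a rotation vector (axis times angle).
In Python, from workcell import ctrl gives the robot as it stands.
- The arm moves only by the shell command python3 -m inch 'ROWS' [OPENING]. ROWS is JSON, a list of rows, each an object with "xyz": the shift along the tool's x, y, z in mm, a list of three; "rot": the turn, a rotation vector about the tool's x, y, z in rad, a list of three. In form: [{"xyz": [dx, dy, dz], "rot": [ax, ay, az]}, ...]. A call has 1 to 12 rows; each row is the pose to reach, as a shift and turn from the pose commanded when the call began, along the tool's axes at that moment; what a row does not reach only later rows make up. A row lasts 1/12 s, in which the tool goes at most 41.7 mm and 7.16 degrees, less where a joint would pass 70% of its speed; a pose out of reach is approached as far as the arm can. A call with a gripper value outside its range is refused whole. OPENING is the closure in counts, from 0 (fully open) to 255 (shut), set as the call begins (- or left out, the last holds). The fingers move at their own pace and stop on an object; the grip force is fixed at half the most. Time passes only in rows, so rows that repeat a pose let the fingers close. It gives the time, the measured TCP pose, the force, the opening and the grip force at its end, in the units of the state.
- ctrl.get_obs(): the state, without advancing time (a new reading comes with each control period).
- ctrl.get_image(name): name is "side" or "top"; returns the picture (384x512x3 uint8, red, green, blue); there is no depth.
- ctrl.camera_model(name): a dict with "fx", "fy", "cx", "cy" (pixels), "k1" (the pictures are not rectified: a ray, as slopes to the right and down, at radius r is drawn at 1 + k1 r^2 times it, then the intrinsics apply), "position" and "attitude" of the camera in the world. Camera axes: x right, y up, looking along -z (the intrinsics and any distortion apply to the point x, -y, -z); pixel columns grow to the right and rows downward; lengths in mm; the calibration is good to about 2 mm. A picture is of the moment at which its call begins. camera_model takes no time and is no camera call.
- ctrl.close_job(): hands the job in; it is judged then, once.
The state is a dict: "t": time; "qpos": joint angles; "qvel": joint speeds; "joint_torque": joint torques, N m; "ee_pos": TCP position; "orientation": TCP orientation; "ft_force": force on the tool from outside, world axes, zero at the start; "moment": the same for the moment, N m; "width": finger opening in mm; "grasp_force": force on a finger pad.
Only numpy, scipy, OpenCV 4.12 (cv2) and the standard library are available. Lean on these libraries where they do the work, as an engineer would, in place of code of your own. Each camera call takes 0.05 s, during which the arm holds its last target. There are 200 camera calls.

## Working session

There is one attempt and no reset: what is moved stays moved. The work goes in short steps, Python scripts to look and compute and a shell command to move; the robot and the scene stay as the last step left them, time stands still between calls to the robot, and variables do not carry over. Pictures are saved under pics/ and viewed, at most 10 in all, crops included, and the job is handed in when it is done.

```bash
ls; mkdir -p pics
python3 - <<'E'
from workcell import ctrl
import cv2
for n in("side","top"):
    im=ctrl.get_image(n); cv2.imwrite(f"pics/{n}0.png",im[:,:,::-1]); print(n,ctrl.camera_model(n))
print(ctrl.get_obs())
E
```

```text
pics
side {'fx': 482.94364917692724, 'fy': 482.94364917692724, 'cx': 259.62248176164707, 'cy': 188.3014046379154, 'k1': -0.18836042448363385, 'position': array([-555.43962277, -588.61229605,  842.09079152]), 'attitude': array([ 0.91705991, -0.54456574, -0.96659875])}
top {'fx': 430.2668479477057, 'fy': 430.2668479477057, 'cx': 250.09542773852596, 'cy': 193.72098670806602, 'k1': -0.07230624589638539, 'position': array([ 346.62819548,  -10.13943429, 1297.95783293]), 'attitude': array([ 0.09427609, -0.10485958, -1.56563016])}
{'t': 0.1, 'qpos': array([ 1.19498872e+00,  4.23735525e-01,  1.63061614e+00,  1.22073729e-05,
        1.08861365e+00, -1.90245013e-02]), 'qvel': array([ 0.0011769 , -0.0010118 , -0.00152393,  0.00013058, -0.00087094,
        0.0019413 ]), 'joint_torque': array([ 1.26062732e-04, -5.45616782e+01, -2.74322301e+01,  6.45468570e-02,
        1.88372115e-02,  1.13013880e-05]), 'ee_pos': array([218.08860709, 585.17138262, 221.99647301]), 'orientation': array([-5.57424808e-01, -3.09145910e+00,  2.11077750e-03]), 'ft_force': array([0.29348024, 0.3233447 , 0.5407697 ]), 'moment': array([ 0.00615392,  0.0562912 , -0.03232184]), 'grasp_force': 0.0, 'width': 87.86848548495054}
```

View pics/top0.png

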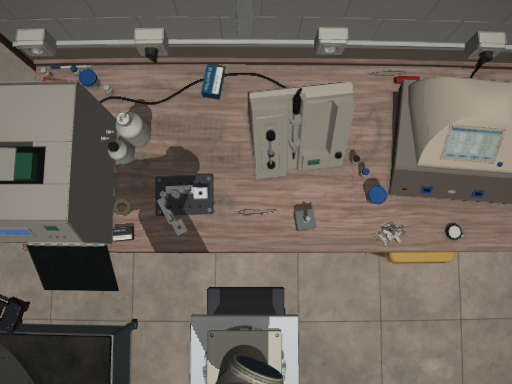

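View pics/side0.png

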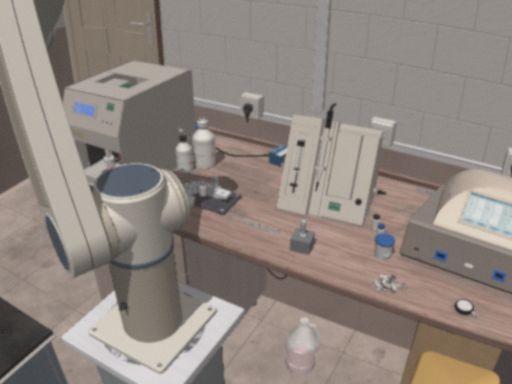

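```bash
cat > h.py <<'E'
import numpy as np, cv2
from scipy.spatial.transform import Rotation as R
from workcell import ctrl
class Cam:
    def __init__(s,n):
        m=ctrl.camera_model(n); s.n=n; s.m=m; s.P=np.array(m["position"]); s.Rm=R.from_rotvec(m["attitude"]).as_matrix()
    def proj(s,X):
        c=(np.atleast_2d(X)-s.P)@s.Rm; a=c[:,0]/-c[:,2]; b=-c[:,1]/-c[:,2]; k=1+s.m["k1"]*(a*a+b*b)
        return np.c_[s.m["fx"]*a*k+s.m["cx"], s.m["fy"]*b*k+s.m["cy"]]
    def ray(s,uv):
        u=(uv[0]-s.m["cx"])/s.m["fx"]; v=(uv[1]-s.m["cy"])/s.m["fy"]; a,b=u,v
        for _ in range(20):
            k=1+s.m["k1"]*(a*a+b*b); a,b=u/k,v/k
        return s.Rm@np.array([a,-b,-1.])
    def onz(s,uv,z):
        d=s.ray(uv); return s.P+d*(z-s.P[2])/d[2]
def crop(n,x0,y0,w,h,f,name):
    im=ctrl.get_image(n)[:,:,::-1]; c=cv2.resize(im[y0:y0+h,x0:x0+w],None,fx=f,fy=f,interpolation=cv2.INTER_CUBIC); return c
E
python3 - <<'E'
from h import *
a=cv2.imread("pics/top0.png"); b=cv2.imread("pics/side0.png")
def rs(im,x0,y0,w,h,f): return cv2.resize(im[y0:y0+h,x0:x0+w],None,fx=f,fy=f,interpolation=cv2.INTER_CUBIC)
A=rs(a,145,165,80,75,5); B=rs(a,280,190,80,55,5)
C=rs(b,165,165,80,75,5); D=rs(b,270,210,80,55,5)
cv2.imwrite("pics/z0.png",cv2.resize(np.vstack([np.hstack([A,C]),np.hstack([B,D])]),(800,650))[:600])
t=Cam("top");s=Cam("side")
for n,uv in dict(clamp=(183,195),stand=(306,215),tcp=(0,0)).items(): print(n,t.onz(uv,12))
print(t.proj([218,585,222]),s.proj([218,585,222]))
E
```

```text
clamp [506.0770597  183.59491847  12.        ]
stand [ 446.81251988 -186.54979081   12.        ]
tcp [1158.77714687  816.55297772   12.        ]
[[  9.43252115 298.20561318]] [[ 41.05144612 146.89536307]]
```

View pics/z0.png

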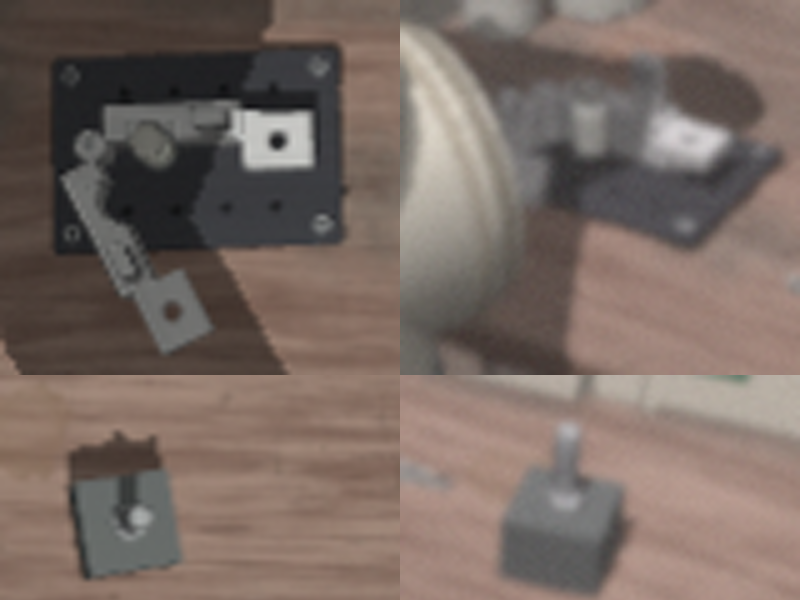

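Run:
```python
from h import *
t=Cam("top");s=Cam("side")
f=lambda x,y:(145+x/5-.4,165+y/5-.4); g=lambda x,y:(280+x/5-.4,190+(y-375)/5-.4)
C=np.array([t.onz(f(*p),12)[:2] for p in [(52,58),(340,45),(343,240),(55,255)]])
M=np.array([(60,65),(60,-110),(-60,-110),(-60,65)],float)
sc=np.array([t.onz(f(*p),12)[:2] for p in [(70,75),(320,65),(322,224),(72,233)]]);print("screw c",sc.mean(0))
H=t.onz(f(277,141),42)[:2]; S=t.onz(f(172,311),54)[:2]; Hi=t.onz(f(90,147),46)[:2]
def fit(M,C):
    m,c=M.mean(0),C.mean(0); U,_,V=np.linalg.svd((M-m).T@(C-c)); Q=(U@V).T; return Q,c-Q@m
Q,o=fit(M,C); print("plate",np.rad2deg(np.arctan2(Q[1,0],Q[0,0])),o,np.round(C-(M@Q.T+o),1).tolist())
for n,p in dict(hole=H,sw=S,hinge=Hi).items(): q=Q.T@(p-o); print(n,p,q, np.arctan2(q[0],35-q[1]))
print("stand",np.mean([t.onz(g(*p),40)[:2] for p in [(72,482),(165,468),(182,558),(88,577)]],0))
print("pin",t.onz(g(140,517),89),t.onz(g(130,527),45))
uv=(270+170/5-.4,210+(430-375)/5-.4); d1=t.ray(g(140,517)); d2=s.ray(uv); ab=np.linalg.lstsq(np.c_[d1,-d2],s.P-t.P,rcond=None)[0]; print("tri",t.P+ab[0]*d1,s.P+ab[1]*d2)
print("clampfrom side ear:", s.onz((165+(690-400)/5-.4,165+140/5-.4),42))
```

```text
screw c [507.97912514 181.3388008 ]
plate 2.7130787950255586 [506.88380159 202.94243543] [[-0.5, -0.6], [-0.3, -0.7], [1.1, 1.6], [-0.4, -0.3]]
hole [509.05164441 129.07011599] [ -1.33129378 -73.89212935] -0.012225194427621293
sw [408.22611014 186.88751422] [-99.30705675 -11.36701624] -1.133973019227562
hinge [504.61911622 238.65038259] [-0.57193033 35.77511965] -2.5059060704772613
stand [ 433.37662813 -179.50000177]
pin [ 432.34654832 -180.40237117   89.        ] [ 429.60745768 -180.66071763   45.        ]
tri [ 432.36351176 -180.43606577   88.76075034] [ 432.58516009 -180.83920509   88.83324171]
clampfrom side ear: [508.34913265 128.57247038  42.        ]
```

```bash
cat >> h.py <<'E'
PHI=0.047; O=np.array([506.5,203.3])
def cl(x,y): c,s=np.cos(PHI),np.sin(PHI); return O+[c*x-s*y,s*x+c*y]
def goto(xyz,yaw):
    "shift/turn in tool axes; yaw = world angle of tool y (closing)"
    o=ctrl.get_obs(); Rn=R.from_rotvec(o["orientation"]).as_matrix()
    y=np.array([np.cos(yaw),np.sin(yaw),0]); z=np.array([0,0,-1.]); Rt=np.c_[np.cross(y,z),y,z]
    print("t",round(o["t"],2),"at",o["ee_pos"].round(1),"->",np.round(xyz,1),"xyz",(Rn.T@(np.array(xyz)-o["ee_pos"])).round(1),"rot",R.from_matrix(Rn.T@Rt).as_rotvec().round(3))
E
python3 - <<'E'
from h import *
goto([230,340,260],PHI-1.13); goto([340,250,260],PHI-1.13)
th=1.134
for th,m in((1.134,14),(1.134,0),(.85,0),(.57,0),(.28,0),(.1,0),(0,0)):
    c,s=np.cos(th),np.sin(th); p=np.array([-9-5-13.5-m,-75]); q=np.array([c*p[0]+s*p[1],-s*p[0]+c*p[1]+35]); print(th,m,cl(*q).round(1),"yaw",round(PHI-th,3))
E
```

```text
t 0.1 at [218.1 585.2 222. ] -> [230 340 260] xyz [ -96.8 -225.6  -37.7] rot [-1.000e-03  2.000e-03  2.297e+00]
t 0.1 at [218.1 585.2 222. ] -> [340 250 260] xyz [-231.3 -271.5  -37.6] rot [-1.000e-03  2.000e-03  2.297e+00]
1.134 14 [419.2 240.1] yaw -1.087
1.134 0 [425.7 227.7] yaw -1.087
0.85 0 [431.8 206. ] yaw -0.803
0.57 0 [443.6 187. ] yaw -0.523
0.28 0 [460.8 171.6] yaw -0.233
0.1 0 [473.4 164.8] yaw -0.053
0 0 [480.9 162.1] yaw 0.047
```

```bash
python3 -m inch '[{"xyz":[-12,-28,-10],"rot":[0,0,0.1]},{"xyz":[-28,-65,-20],"rot":[0,0,0.2]},{"xyz":[-44,-103,-30],"rot":[0,0,0.32]},{"xyz":[-60,-140,-38],"rot":[0,0,0.44]},{"xyz":[-76,-178,-38],"rot":[0,0,0.56]},{"xyz":[-97,-215,-38],"rot":[0,0,0.68]},{"xyz":[-120,-228,-38],"rot":[0,0,0.8]},{"xyz":[-150,-240,-38],"rot":[0,0,0.92]},{"xyz":[-180,-250,-38],"rot":[0,0,1.04]},{"xyz":[-210,-262,-38],"rot":[0,0,1.16]},{"xyz":[-231,-271,-38],"rot":[0,0,1.28]},{"xyz":[-231,-271,-38],"rot":[0,0,1.4]}]' 255
python3 - <<'E'
from h import *
goto([418,243,120],-1.087); goto([418,243,61],-1.087)
E
```

```text
t: 1.1
ee_pos: [342.3, 248.8, 260.7]
orientation: [2.426, 1.994, 0.0]
ft_force: [-1.0, 0.5, -0.4]
width: 11.1
grasp_force: 0.0
t 1.1 at [342.3 248.8 260.7] -> [418 243 120] xyz [  9.1  75.3 140.7] rot [0.001 0.    0.892]
t 1.1 at [342.3 248.8 260.7] -> [418 243  61] xyz [  9.1  75.2 199.7] rot [0.001 0.    0.892]
```

```bash
python3 -m inch '[{"xyz":[2,20,20],"rot":[0,0,0.12]},{"xyz":[5,40,50],"rot":[0,0,0.24]},{"xyz":[7,60,80],"rot":[0,0,0.36]},{"xyz":[9,75,110],"rot":[0,0,0.48]},{"xyz":[9,75,125],"rot":[0,0,0.6]},{"xyz":[9,75,135],"rot":[0,0,0.72]},{"xyz":[9,75,140],"rot":[0,0,0.84]},{"xyz":[9,75,150],"rot":[0,0,0.892]},{"xyz":[9,75,165],"rot":[0,0,0.892]},{"xyz":[9,75,180],"rot":[0,0,0.892]},{"xyz":[9,75,192],"rot":[0,0,0.892]},{"xyz":[9,75,199],"rot":[0,0,0.892]}]'
python3 - <<'E'
from h import *
cv2.imwrite("pics/z1.png",np.hstack([crop("top",140,160,80,90,5,''),crop("side",165,150,80,90,5,'')]))
for th,m in((1.134,0),(.85,0),(.57,0),(.28,0),(.1,0),(0,0)):
    c,s=np.cos(th),np.sin(th); p=np.array([-9-5-13.5-m,-75]); q=np.array([c*p[0]+s*p[1],-s*p[0]+c*p[1]+35]); goto([*cl(*q),61],PHI-th)
E
```

```text
t: 2.1
ee_pos: [414.7, 245.5, 60.3]
orientation: [3.046, 0.766, -0.003]
ft_force: [-0.6, 0.1, -0.4]
width: 0.6
grasp_force: 0.0
t 2.2 at [414.6 245.5  60.6] -> [425.7 227.7  61. ] xyz [ 1.3 20.9 -0.4] rot [0.    0.003 0.009]
t 2.2 at [414.6 245.5  60.6] -> [431.8 206.   61. ] xyz [-3.6 43.  -0.4] rot [-0.     0.003 -0.275]
t 2.2 at [414.6 245.5  60.6] -> [443.6 187.   61. ] xyz [-2.2 65.3 -0.4] rot [-0.001  0.003 -0.555]
t 2.2 at [414.6 245.5  60.6] -> [460.8 171.6  61. ] xyz [ 5.7 87.  -0.4] rot [-0.001  0.002 -0.845]
t 2.2 at [414.6 245.5  60.6] -> [473.4 164.8  61. ] xyz [13.6 98.9 -0.4] rot [-1.000e-03  2.000e-03 -1.025e+00]
t 2.2 at [414.6 245.5  60.6] -> [480.9 162.1  61. ] xyz [ 18.9 104.9  -0.4] rot [-1.000e-03  2.000e-03 -1.125e+00]
```

View pics/z1.png

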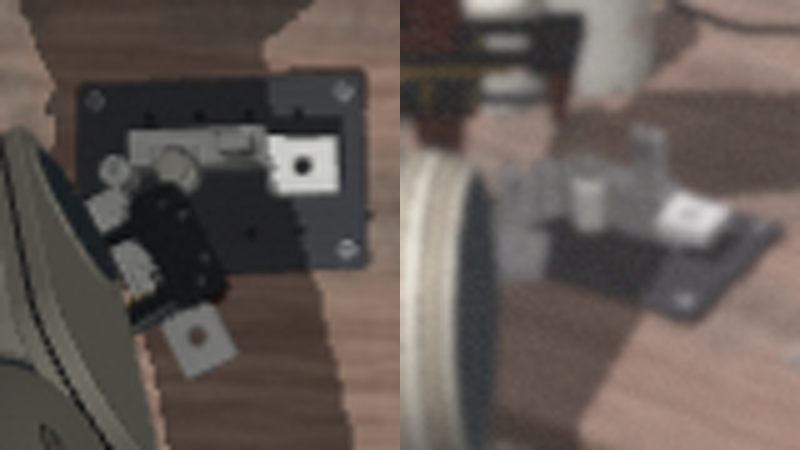

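The top view shows the swinging half unmoved (ear hole at px 179.6, 227.4) with the gripper's black body over its outer side. I'm starting the sweep.

```bash
python3 -m inch '[{"xyz":[0.5,7,0],"rot":[0,0,0]},{"xyz":[1,14,0],"rot":[0,0,0]},{"xyz":[1,21,0],"rot":[0,0,0]},{"xyz":[-1.2,28,0],"rot":[0,0,-0.09]},{"xyz":[-2.6,35,0],"rot":[0,0,-0.18]},{"xyz":[-3.6,43,0],"rot":[0,0,-0.27]},{"xyz":[-3.5,50,0],"rot":[0,0,-0.36]},{"xyz":[-3,58,0],"rot":[0,0,-0.46]},{"xyz":[-2,65,0],"rot":[0,0,-0.55]},{"xyz":[0,72,0],"rot":[0,0,-0.65]},{"xyz":[3,79.5,0],"rot":[0,0,-0.75]},{"xyz":[5.7,87,0],"rot":[0,0,-0.845]}]'
python3 - <<'E'
from h import *
for th in (.1,.03,0): 
    c,s=np.cos(th),np.sin(th); p=np.array([-9-5-13.5,-75]); q=np.array([c*p[0]+s*p[1],-s*p[0]+c*p[1]+35]); goto([*cl(*q),61],PHI-th)
E
```

```text
t: 3.2
ee_pos: [462.5, 171.2, 62.4]
orientation: [2.46, 1.953, 0.002]
ft_force: [-0.5, 0.4, -0.3]
width: 0.6
grasp_force: 0.2
t 3.2 at [462.5 171.2  62.4] -> [473.4 164.8  61. ] xyz [-3.7 12.1  1.4] rot [ 0.001 -0.001 -0.176]
t 3.2 at [462.5 171.2  62.4] -> [478.6 162.8  61. ] xyz [-4.5 17.7  1.4] rot [ 0.001 -0.    -0.246]
t 3.2 at [462.5 171.2  62.4] -> [480.9 162.1  61. ] xyz [-4.7 20.   1.4] rot [ 0.001 -0.    -0.276]
```

```bash
python3 -m inch '[{"xyz":[-1.5,4,0],"rot":[0,0,-0.06]},{"xyz":[-3,8,0],"rot":[0,0,-0.12]},{"xyz":[-3.7,12,0],"rot":[0,0,-0.176]},{"xyz":[-4.2,15,0],"rot":[0,0,-0.22]},{"xyz":[-4.5,17,0],"rot":[0,0,-0.25]},{"xyz":[-4.6,18.5,0],"rot":[0,0,-0.276]}]'
python3 - <<'E'
from h import *
print(ctrl.get_obs()["ft_force"])
cv2.imwrite("pics/z2.png",np.hstack([crop("top",140,160,80,90,5,''),crop("side",165,150,80,90,5,'')]))
goto([*cl(-27.5,-40),61],PHI)
E
```

```text
t: 3.7
ee_pos: [479.2, 162.4, 62.3]
orientation: [2.172, 2.269, 0.001]
ft_force: [-0.0, 0.0, 0.8]
width: 0.4
grasp_force: 0.2
[-0.00817779  0.01094164  0.79792296]
t 3.8 at [479.3 162.6  62.3] -> [480.9 162.1  61. ] xyz [-0.6  1.6  1.3] rot [ 0.001 -0.    -0.005]
```

View pics/z2.png

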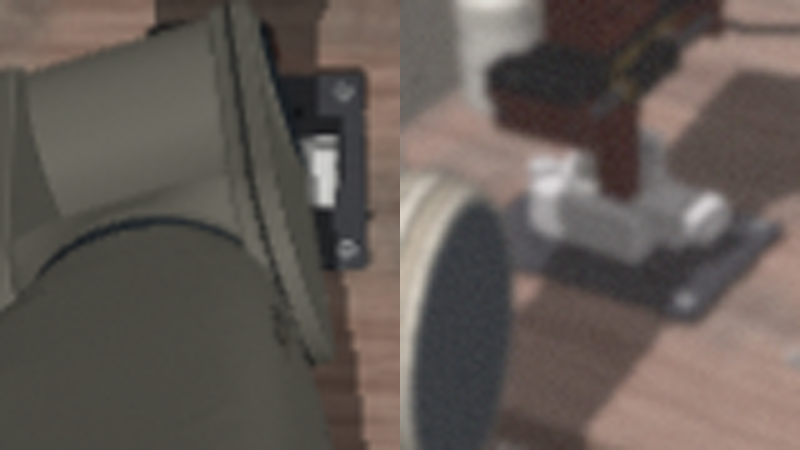

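The side view shows the half nearly shut with the finger on its lug (about px 289, 185). I'll push on gently until I feel the stop.

```bash
for i in 1 2 3; do python3 -m inch '[{"xyz":[0,0.7,0],"rot":[0,0,0]},{"xyz":[0,1.4,0],"rot":[0,0,0]}]' | grep -E "ee_pos|ft_f"; done
```

```text
ee_pos: [480.1, 163.1, 62.0]
ft_force: [-0.2, 0.2, 1.5]
ee_pos: [481.3, 163.3, 61.7]
ft_force: [-0.9, -0.6, -0.0]
ee_pos: [482.8, 163.5, 61.7]
ft_force: [-0.2, -0.7, -0.9]
```

```bash
for i in 1 2 3 4; do python3 -m inch '[{"xyz":[0,0.7,0],"rot":[0,0,0]},{"xyz":[0,1.4,0],"rot":[0,0,0]},{"xyz":[0,1.4,0],"rot":[0,0,0]}]' | grep -E "ee_pos|ft_f"; done
```

```text
ee_pos: [484.3, 163.6, 61.7]
ft_force: [0.5, -0.3, -0.2]
ee_pos: [485.4, 163.6, 61.6]
ft_force: [-1.7, -0.4, 0.3]
ee_pos: [485.6, 163.5, 61.5]
ft_force: [-6.2, 0.7, 4.3]
ee_pos: [485.6, 163.4, 61.5]
ft_force: [-10.4, 1.4, 7.9]
```

```bash
python3 -m inch '[{"xyz":[0,0.3,0],"rot":[0,0,0]},{"xyz":[0,0.3,0],"rot":[0,0,0]},{"xyz":[0,0.3,0],"rot":[0,0,0]},{"xyz":[0,0,0],"rot":[0,0,0]},{"xyz":[0,-6,0],"rot":[0,0,0]},{"xyz":[0,-15,0],"rot":[0,0,0]},{"xyz":[0,-22,-20],"rot":[0,0,0]},{"xyz":[0,-22,-50],"rot":[0,0,0]},{"xyz":[0,-22,-85],"rot":[0,0,0]},{"xyz":[0,-22,-120],"rot":[0,0,0]},{"xyz":[0,-22,-140],"rot":[0,0,0]},{"xyz":[0,-22,-140],"rot":[0,0,0]}]'
python3 - <<'E'
from h import *
goto([432.4,-180.5,120],PHI)
E
```

```text
t: 6.3
ee_pos: [469.0, 163.7, 206.2]
orientation: [2.17, 2.265, 0.013]
ft_force: [0.4, 0.1, -0.7]
width: 0.5
grasp_force: 0.0
t 6.3 at [469.  163.7 206.2] -> [ 432.4 -180.5  120. ] xyz [-342.5  -52.2   84.9] rot [ 0.009 -0.002 -0.004]
```

```bash
python3 -m inch '[{"xyz":[-10,-20,0],"rot":[0.009,0,0]},{"xyz":[-35,-40,0],"rot":[0.009,0,0]},{"xyz":[-70,-52,0],"rot":[0.009,0,0]},{"xyz":[-108,-52,0],"rot":[0.009,0,0]},{"xyz":[-146,-52,5],"rot":[0.009,0,0]},{"xyz":[-184,-52,15],"rot":[0.009,0,0]},{"xyz":[-222,-52,25],"rot":[0.009,0,0]},{"xyz":[-260,-52,35],"rot":[0.009,0,0]},{"xyz":[-296,-52,50],"rot":[0.009,0,0]},{"xyz":[-325,-52,65],"rot":[0.009,0,0]},{"xyz":[-340,-52,80],"rot":[0.009,0,0]},{"xyz":[-342,-52,80],"rot":[0.009,0,0]}]' 0
python3 - <<'E'
from h import *
t=Cam("top")
cv2.imwrite("pics/z3.png",np.vstack([np.hstack([crop("top",140,165,80,60,5,''),crop("side",165,165,80,60,5,'')]),np.hstack([crop("top",270,180,80,60,5,''),crop("side",265,190,80,60,5,'')])]))
goto([432.4,-180.5,51],PHI)
print(t.proj([[*cl(0,-75),54]]))
E
```

```text
t: 7.3
ee_pos: [427.2, -182.8, 118.6]
orientation: [-2.17, -2.258, 0.013]
ft_force: [-1.3, 0.8, -0.9]
width: 76.9
grasp_force: 0.0
t 7.5 at [ 428.9 -180.3  121.8] -> [ 432.4 -180.5   51. ] xyz [-0.4  4.1 70.8] rot [-0.009 -0.    -0.004]
[[199.79476861 191.94112518]]
```

View pics/z3.png

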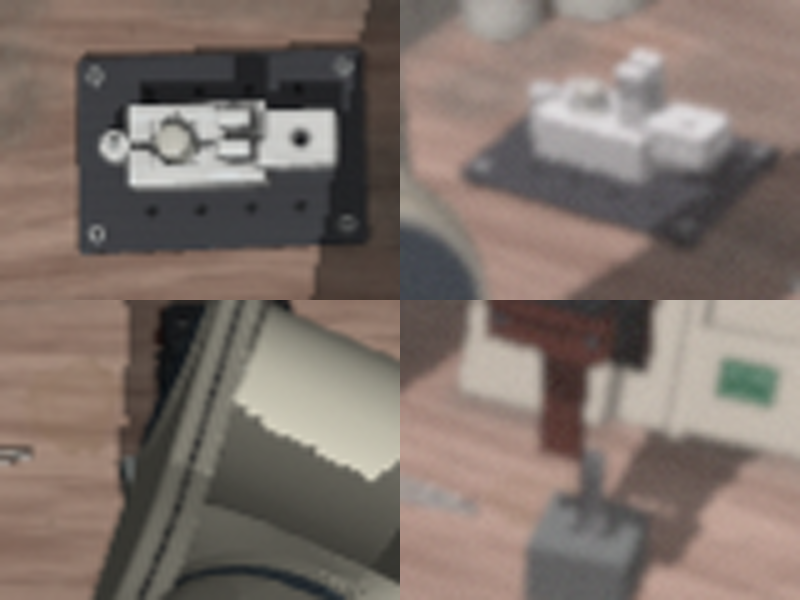

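The clamp is shut and its ear hole at px (199.4, 192.2) is within 0.5 px of the prediction. The fingers hang above the upright pin (px ~384, 221). I'm descending to grasp.

```bash
python3 -m inch '[{"xyz":[0,1,0],"rot":[-0.009,0,0]},{"xyz":[0,2,5],"rot":[-0.009,0,0]},{"xyz":[0,3,15],"rot":[-0.009,0,0]},{"xyz":[0,3,30],"rot":[-0.009,0,0]},{"xyz":[0,3,45],"rot":[-0.009,0,0]},{"xyz":[0,3,55],"rot":[-0.009,0,0]},{"xyz":[0,3,62],"rot":[-0.009,0,0]},{"xyz":[0,3,66],"rot":[-0.009,0,0]},{"xyz":[0,3,68],"rot":[-0.009,0,0]},{"xyz":[0,3,69],"rot":[-0.009,0,0]},{"xyz":[0,3,69],"rot":[-0.009,0,0]},{"xyz":[0,3,69],"rot":[-0.009,0,0]}]' 0
python3 - <<'E'
from h import *
cv2.imwrite("pics/z4.png",np.hstack([crop("side",265,190,80,80,5,''),crop("top",270,180,80,80,5,'')]))
goto([432.4,-180.5,51],PHI)
E
```

```text
t: 8.5
ee_pos: [431.8, -181.2, 53.0]
orientation: [2.173, 2.268, 0.0]
ft_force: [-0.3, 0.2, -0.9]
width: 88.3
grasp_force: 0.0
t 8.6 at [ 431.8 -181.2   53.1] -> [ 432.4 -180.5   51. ] xyz [0.7 0.6 2.1] rot [ 0.001  0.    -0.004]
```

View pics/z4.png

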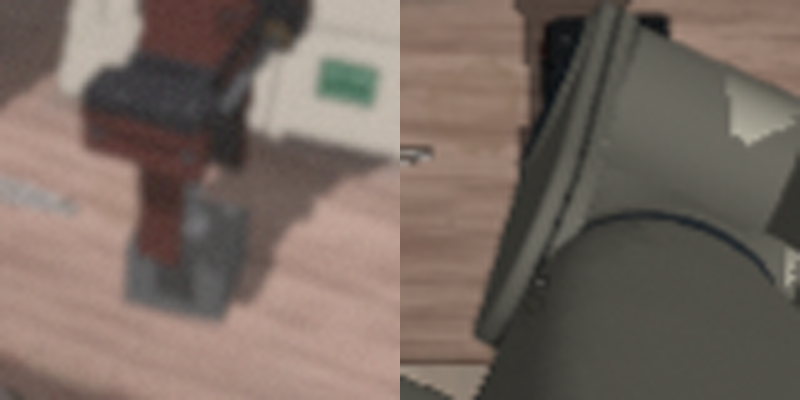

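The near finger stands beside the pin (px ~304, 235) with its tip just above the block's top. I'll go 2 mm lower and close.

```bash
python3 -m inch '[{"xyz":[0.7,0.6,2],"rot":[0,0,0]},{"xyz":[0.7,0.6,2],"rot":[0,0,0]},{"xyz":[0.7,0.6,2],"rot":[0,0,0]},{"xyz":[0.7,0.6,2],"rot":[0,0,0]},{"xyz":[0.7,0.6,2],"rot":[0,0,0]},{"xyz":[0.7,0.6,2],"rot":[0,0,0]},{"xyz":[0.7,0.6,2],"rot":[0,0,0]},{"xyz":[0.7,0.6,2],"rot":[0,0,0]},{"xyz":[0.7,0.6,2],"rot":[0,0,0]},{"xyz":[0.7,0.6,2],"rot":[0,0,0]},{"xyz":[0.7,0.6,2],"rot":[0,0,0]},{"xyz":[0.7,0.6,2],"rot":[0,0,0]}]' 255; python3 -m inch '[{"xyz":[0,0,0],"rot":[0,0,0]},{"xyz":[0,0,0],"rot":[0,0,0]},{"xyz":[0,0,0],"rot":[0,0,0]}]'
```

```text
t: 9.6
ee_pos: [432.1, -180.3, 50.7]
orientation: [2.173, 2.269, 0.0]
ft_force: [0.8, 1.8, -1.0]
width: 13.3
grasp_force: 30.0
t: 9.85
ee_pos: [432.1, -180.3, 50.6]
orientation: [-2.173, -2.269, 0.0]
ft_force: [-0.9, 0.8, -0.4]
width: 13.8
grasp_force: 30.0
```

```bash
python3 -m inch '[{"xyz":[0,0,-5],"rot":[0,0,0]},{"xyz":[0,0,-15],"rot":[0,0,0]},{"xyz":[0,0,-30],"rot":[0,0,0]},{"xyz":[0,0,-50],"rot":[0,0,0]},{"xyz":[0,0,-70],"rot":[0,0,0]},{"xyz":[5,0,-85],"rot":[0,0,0]},{"xyz":[25,0,-90],"rot":[0,0,0]},{"xyz":[55,0,-90],"rot":[0,0,0]},{"xyz":[90,0,-90],"rot":[0,0,0]},{"xyz":[125,0,-90],"rot":[0,0,0]},{"xyz":[160,0,-90],"rot":[0,0,0]},{"xyz":[195,0,-90],"rot":[0,0,0]}]'
python3 - <<'E'
from h import *
goto([509.2,129.5,130],PHI); print(ctrl.get_obs()["ft_force"])
E
```

```text
t: 10.85
ee_pos: [423.4, 15.9, 141.7]
orientation: [2.173, 2.267, 0.001]
ft_force: [0.0, 0.0, 0.1]
width: 13.7
grasp_force: 30.0
t 10.85 at [423.4  15.9 141.7] -> [509.2 129.5 130. ] xyz [109.8  90.5  11.8] rot [ 0.001  0.    -0.005]
[0.00980906 0.04230769 0.13985647]
```

```bash
python3 -m inch '[{"xyz":[25,2,0],"rot":[0,0,0]},{"xyz":[50,10,0],"rot":[0,0,0]},{"xyz":[75,25,0],"rot":[0,0,0]},{"xyz":[95,45,0],"rot":[0,0,0]},{"xyz":[105,65,0],"rot":[0,0,0]},{"xyz":[110,80,0],"rot":[0,0,0]},{"xyz":[110,88,5],"rot":[0,0,0]},{"xyz":[110,90,8],"rot":[0,0,0]},{"xyz":[110,90,10],"rot":[0,0,0]},{"xyz":[110,90,12],"rot":[0,0,0]},{"xyz":[110,90,12],"rot":[0,0,0]},{"xyz":[110,90,12],"rot":[0,0,0]}]'
python3 - <<'E'
from h import *
s=Cam("side");t=Cam("top")
cv2.imwrite("pics/z5.png",np.hstack([crop("side",165,140,80,90,5,''),crop("top",160,150,80,90,5,'')]))
goto([509.2,129.5,100],PHI)
o=ctrl.get_obs();p=o["ee_pos"]
print(s.proj([p-[0,0,45],p-[0,0,11],[509.2,129.5,54]]))
E
```

```text
t: 11.85
ee_pos: [508.0, 127.7, 128.5]
orientation: [-2.173, -2.268, 0.001]
ft_force: [-0.1, -0.3, 0.5]
width: 13.7
grasp_force: 30.0
t 11.95 at [508.5 127.9 128.8] -> [509.2 129.5 100. ] xyz [ 1.5  0.8 28.8] rot [-0.     0.    -0.004]
[[222.30123062 181.1277788 ]
 [221.89384677 171.51952031]
 [222.35457809 189.12966832]]
```

View pics/z5.png

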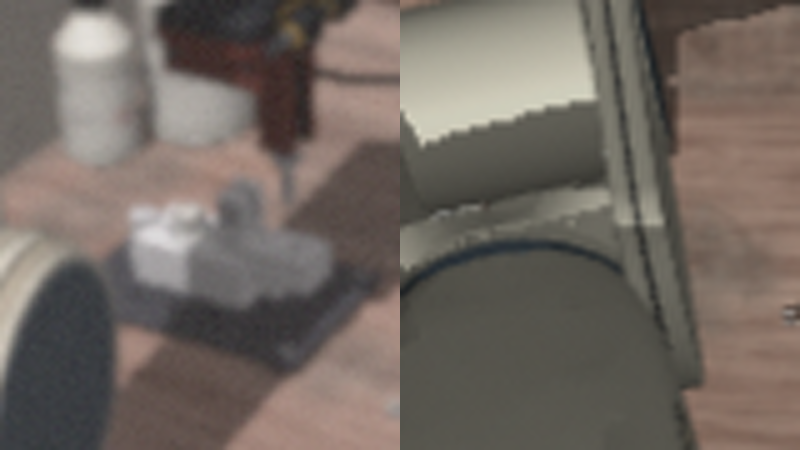

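The side view shows the pin upright, its tip at px (222.4, 180.2) straight above the hole (222.5, 189) and matching the prediction. I'm lowering it and watching the force.

```bash
python3 -m inch '[{"xyz":[1,0.5,3],"rot":[0,0,0]},{"xyz":[1.5,0.8,8],"rot":[0,0,0]},{"xyz":[1.5,0.8,14],"rot":[0,0,0]},{"xyz":[1.5,0.8,20],"rot":[0,0,0]},{"xyz":[1.5,0.8,25],"rot":[0,0,0]},{"xyz":[1.5,0.8,28],"rot":[0,0,0]},{"xyz":[1.5,0.8,30],"rot":[0,0,0]},{"xyz":[1.5,0.8,32],"rot":[0,0,0]},{"xyz":[1.5,0.8,34],"rot":[0,0,0]},{"xyz":[1.5,0.8,36],"rot":[0,0,0]},{"xyz":[1.5,0.8,36],"rot":[0,0,0]}]'
python3 - <<'E'
from h import *
goto([509.2,129.5,65],PHI); print(ctrl.get_obs()["ft_force"])
E
```

```text
t: 12.87
ee_pos: [509.5, 129.8, 92.4]
orientation: [-2.173, -2.268, 0.0]
ft_force: [0.5, 0.1, -0.7]
width: 13.6
grasp_force: 30.0
t 12.87 at [509.5 129.8  92.4] -> [509.2 129.5  65. ] xyz [-0.2 -0.3 27.4] rot [-0.     0.    -0.004]
[ 0.5003325   0.10059044 -0.68218267]
```

```bash
for i in 1 2; do python3 -m inch '[{"xyz":[0,0,2],"rot":[0,0,0]},{"xyz":[0,0,4],"rot":[0,0,0]},{"xyz":[0,0,6],"rot":[0,0,0]},{"xyz":[0,0,8],"rot":[0,0,0]},{"xyz":[0,0,10],"rot":[0,0,0]},{"xyz":[0,0,10],"rot":[0,0,0]}]' | grep -E "ee_pos|ft_f|width"; done
```

```text
ee_pos: [509.3, 129.7, 82.2]
ft_force: [-0.9, 1.1, -0.4]
width: 13.6
ee_pos: [509.3, 129.7, 72.2]
ft_force: [-0.2, -0.3, 0.0]
width: 13.4
```

Inserting freely, 7 mm to go.

```bash
python3 -m inch '[{"xyz":[0,0,2],"rot":[0,0,0]},{"xyz":[0,0,4],"rot":[0,0,0]},{"xyz":[0,0,5],"rot":[0,0,0]},{"xyz":[0,0,5],"rot":[0,0,0]}]' | grep -E "ee_pos|ft_f|width"; for i in 1 2 3; do python3 -m inch '[{"xyz":[0,0,0.5],"rot":[0,0,0]},{"xyz":[0,0,1],"rot":[0,0,0]},{"xyz":[0,0,1],"rot":[0,0,0]}]' | grep -E "ee_pos|ft_f|width"; done
```

```text
ee_pos: [509.4, 129.7, 67.4]
ft_force: [0.0, -0.2, -0.4]
width: 13.8
ee_pos: [509.6, 129.8, 66.6]
ft_force: [-0.2, -0.2, -0.3]
width: 13.9
ee_pos: [509.5, 129.8, 65.6]
ft_force: [-0.2, 0.1, 0.1]
width: 13.8
ee_pos: [509.7, 129.8, 64.7]
ft_force: [0.7, 0.6, 0.2]
width: 13.3
```

```bash
for i in 1 2 3; do python3 -m inch '[{"xyz":[0,0,0.5],"rot":[0,0,0]},{"xyz":[0,0,1],"rot":[0,0,0]},{"xyz":[0,0,1],"rot":[0,0,0]}]' | grep -E "ee_pos|ft_f|width"; done
```

```text
ee_pos: [509.8, 129.8, 64.5]
ft_force: [-2.3, -1.1, 9.5]
width: 13.3
ee_pos: [509.8, 129.8, 64.3]
ft_force: [-5.0, -2.0, 18.9]
width: 13.4
ee_pos: [509.9, 129.8, 64.1]
ft_force: [-8.8, -2.8, 30.2]
width: 13.6
```

```bash
python3 -m inch '[{"xyz":[0,0,-1],"rot":[0,0,0]},{"xyz":[0,0,-2],"rot":[0,0,0]},{"xyz":[0,0,-2.5],"rot":[0,0,0]},{"xyz":[0,0,-2.5],"rot":[0,0,0]},{"xyz":[0,0,-2.5],"rot":[0,0,0]}]' | grep -E "ee_pos|ft_f|width"
python3 -m inch '[{"xyz":[0,0,0],"rot":[0,0,0]},{"xyz":[0,0,0],"rot":[0,0,0]},{"xyz":[0,0,0],"rot":[0,0,0]},{"xyz":[0,0,0],"rot":[0,0,0]},{"xyz":[0,0,0],"rot":[0,0,0]},{"xyz":[0,0,0],"rot":[0,0,0]},{"xyz":[0,0,0],"rot":[0,0,0]},{"xyz":[0,0,0],"rot":[0,0,0]},{"xyz":[0,0,0],"rot":[0,0,0]},{"xyz":[0,0,0],"rot":[0,0,0]},{"xyz":[0,0,0],"rot":[0,0,0]},{"xyz":[0,0,0],"rot":[0,0,0]}]' 0
python3 - <<'E'
from h import *
s=Cam("side")
cv2.imwrite("pics/z6.png",crop("side",165,130,80,90,6,''))
goto([*(cl(0,-40)+[-.5,1]),64.5],PHI)
E
```

```text
ee_pos: [509.8, 129.8, 64.5]
ft_force: [-1.3, -0.7, 8.2]
width: 13.5
t: 17.12
ee_pos: [509.6, 129.8, 64.2]
orientation: [2.173, 2.269, 0.0]
ft_force: [0.1, 0.0, -0.1]
width: 86.8
grasp_force: 0.0
t 17.17 at [509.6 129.8  64.2] -> [507.9 164.3  64.5] xyz [34.6 -0.2 -0.3] rot [-0.    -0.    -0.004]
```

View pics/z6.png

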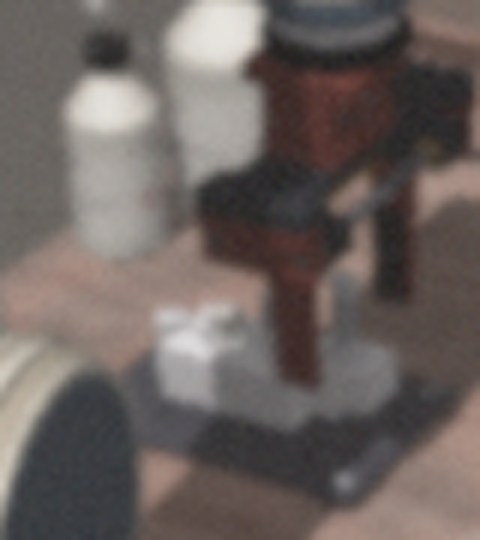

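The pin stands seated on the ear (px ~222, 180) between the opened fingers. I'm shifting 35 mm along +y to the lugs and squeezing.

```bash
python3 -m inch '[{"xyz":[4,0,0],"rot":[0,0,0]},{"xyz":[10,0,0],"rot":[0,0,0]},{"xyz":[17,0,0],"rot":[0,0,0]},{"xyz":[24,0,0],"rot":[0,0,0]},{"xyz":[30,0,0],"rot":[0,0,0]},{"xyz":[34,0,0],"rot":[0,0,0]},{"xyz":[35,0,0],"rot":[0,0,0]},{"xyz":[35,0,0],"rot":[0,0,0]}]' 0
python3 -m inch '[{"xyz":[0,0,0],"rot":[0,0,0]},{"xyz":[0,0,0],"rot":[0,0,0]},{"xyz":[0,0,0],"rot":[0,0,0]},{"xyz":[0,0,0],"rot":[0,0,0]},{"xyz":[0,0,0],"rot":[0,0,0]},{"xyz":[0,0,0],"rot":[0,0,0]},{"xyz":[0,0,0],"rot":[0,0,0]},{"xyz":[0,0,0],"rot":[0,0,0]},{"xyz":[0,0,0],"rot":[0,0,0]},{"xyz":[0,0,0],"rot":[0,0,0]},{"xyz":[0,0,0],"rot":[0,0,0]},{"xyz":[0,0,0],"rot":[0,0,0]}]' 255
python3 -m inch '[{"xyz":[0,0,0],"rot":[0,0,0]},{"xyz":[0,0,0],"rot":[0,0,0]},{"xyz":[0,0,0],"rot":[0,0,0]},{"xyz":[0,0,0],"rot":[0,0,0]},{"xyz":[0,0,0],"rot":[0,0,0]},{"xyz":[0,0,0],"rot":[0,0,0]}]'
python3 - <<'E'
from h import *
cv2.imwrite("pics/z7.png",np.hstack([crop("side",165,130,80,90,5,''),crop("top",160,150,80,90,5,'')]))
E
```

```text
t: 17.83
ee_pos: [508.0, 165.3, 64.1]
orientation: [2.172, 2.27, 0.0]
ft_force: [0.3, 0.5, -0.5]
width: 88.1
grasp_force: 0.0
t: 18.83
ee_pos: [509.1, 164.9, 64.2]
orientation: [2.172, 2.268, 0.002]
ft_force: [5.0, -1.2, -3.8]
width: 27.1
grasp_force: 30.0
t: 19.33
ee_pos: [509.1, 164.9, 64.2]
orientation: [2.172, 2.268, 0.002]
ft_force: [5.0, -0.4, -4.5]
width: 27.7
grasp_force: 30.0
```

View pics/z7.png

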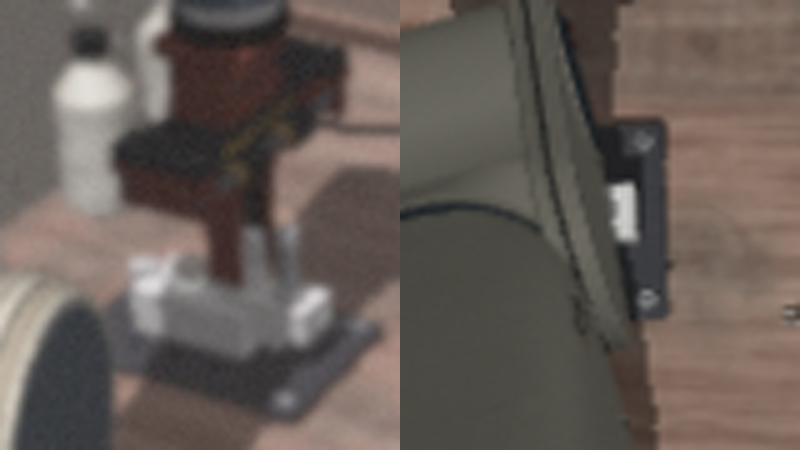

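The near finger covers the swing lug (px ~210, 180). The pin stands at px (222.6, 182) and the clamp is shut. The gripper reads 27.7 mm at 30 N, which fits the 28 mm lugs.

```bash
python3 -c "
from workcell import ctrl
print(ctrl.close_job())"
```

```text
the job is handed in; nothing more can be done
None
```

The clamp is shut, the pin is seated with its collar on the ear, and the gripper is still squeezing the lugs at about 30 N (27.7 mm across). I handed the job in at about 19 s; the hand-in call returned no verdict, and I had no clear view of the vial in the last pictures.

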